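# Send the water to the mussel tray

### The job

All three water valves were left part-way: open fully the valve whose spout feeds the tray that holds the mussels, and shut the other two fully. The green bottle stands in the way of that handle, so lift it out and set it down gently, upright, on the round blue mat; leave the other bottle, the jar and the block standing where they are.

Things in the scene. Friction and masses are not known exactly. Their poses are not given: they have to be found in the camera images.
- manifold: fixed water manifold: white header pipe along its y axis, 85 mm up, on a grey base plate 70 x 460 mm; origin under the middle valve, on the table; +x points to the trays, +y to the left valve. The three valves sit at y = +160 (left), 0 (mid), -160 mm (right). Highest part 134 mm (handle hubs).
- tray_mussels: fixed open cream tray 240 (x) x 146 (y) x 50 mm high, holding the heap of dark mussels (up to 55 mm high); origin: on its underside, midway between the long sides and 40 mm in from the near short side. It stands under one of the three spouts, its origin right below the spout within about 10 mm.
- tray_empty_a: fixed cream tray of the same size under another spout, empty; origin as on the mussel tray
- tray_empty_b: fixed cream tray of the same size under the remaining spout, empty; origin as on the mussel tray
- green_bottle: loose green bottle, standing in the swing of the handle of the valve that feeds the mussel tray; body 54 mm diameter up to 132 mm height, then a neck and a 28 mm cap up to 166 mm; about 220 g; origin: centre of its underside, z up the bottle
- mat: fixed round blue mat, 140 mm diameter, 5 mm thick, on the table to the left or right of the manifold; origin: centre of its underside
- nuclei_board: fixed flat grey board 120 x 120 mm with small pink and steel buttons, 12 mm high in all; on the other side of the manifold from the mat; origin: centre of its underside
- yellow_bottle: loose bystander: yellow bottle, 44 mm diameter, 150 mm high with its red nozzle; origin: centre of its underside
- pink_jar: loose bystander: pink jar with white lid, 68 mm diameter, 80 mm high; origin: centre of its underside
- shell_block: loose bystander: cream block 60 (x) x 85 (y) x 55 mm with a mussel on top, 80 mm high in all; origin: centre of its underside
- valve_left (a joint): turn of the left (+y) valve's handle, rad: 0 = shut stop (handle points along the manifold's +y, across its outlet pipe), 1.571 = open stop (handle points along the manifold's -x, in line with its outlet pipe); opens anticlockwise from above; stiff, stays where left
- left_hinge (a point): fixed point on the upright turning axis of the left (+y) valve, at the height of the handle bar's centre (122 mm above the table)
- left_grip (a point): point to grip on the left (+y) valve's red handle, 75 mm from its axis, at the bar's centre height (122 mm); the bar is 14 mm wide, 16 mm high and ends 100 mm from the axis
- left_spout (a point): mouth of the left (+y) valve's spout, 100 mm from the axis along the manifold's +x, 58 mm above the table
- valve_mid (a joint): turn of the middle valve's handle, rad: 0 = shut stop (handle points along the manifold's +y, across its outlet pipe), 1.571 = open stop (handle points along the manifold's -x, in line with its outlet pipe); opens anticlockwise from above; stiff, stays where left
- mid_hinge (a point): fixed point on the upright turning axis of the middle valve, at the height of the handle bar's centre (122 mm above the table)
- mid_grip (a point): point to grip on the middle valve's red handle, 75 mm from its axis, at the bar's centre height (122 mm); the bar is 14 mm wide, 16 mm high and ends 100 mm from the axis
- mid_spout (a point): mouth of the middle valve's spout, 100 mm from the axis along the manifold's +x, 58 mm above the table
- valve_right (a joint): turn of the right (-y) valve's handle, rad: 0 = shut stop (handle points along the manifold's +y, across its outlet pipe), 1.571 = open stop (handle points along the manifold's -x, in line with its outlet pipe); opens anticlockwise from above; stiff, stays where left
- right_hinge (a point): fixed point on the upright turning axis of the right (-y) valve, at the height of the handle bar's centre (122 mm above the table)
- right_grip (a point): point to grip on the right (-y) valve's red handle, 75 mm from its axis, at the bar's centre height (122 mm); the bar is 14 mm wide, 16 mm high and ends 100 mm from the axis
- right_spout (a point): mouth of the right (-y) valve's spout, 100 mm from the axis along the manifold's +x, 58 mm above the table
Not all that is in view belongs to the job. What is meant by the green_bottle is not purple or white, and is the smaller of those in its own colour.

How it is judged:
By the outcome, as a careful person would: the job done as asked, in the order asked, and still so for the second after the job is handed in, with the robot touching nothing.
It also fails if it takes over 72 s, if anything falls off the work surface, if the arm or the gripper's body presses on something with over 40 N, if the wrist force passes 120 N, or if a joint passes its speed limit or range.

### The arm

A 7-joint arm with a two-finger parallel gripper is mounted at the origin on the work surface. World frame = base frame: x ahead of the robot, y to its left, z up, the work surface at z = 0. Lengths are in m, angles in rad, forces in N, time in s.
With the tool pointing down it reaches from about 0.35 to 0.775 m from the base axis. Payload 3.1 kg.
Tool frame: the origin (TCP) lies on the centre line of the jaws, within the pads' length; the fingertips stand 14 mm ahead of it and the grasp point (between the pads) lies 5 mm behind it; z points along the fingers, y is the direction in which the jaws open and shut (so a half turn about z gives the same grasp; the last joint's range is limited). The gripper opens to 85 mm and grips with 20 to 120 N. Pads are 22 mm wide; open, the fingers measure 114 mm over their backs; the gripper's body (76 mm by 85 mm) begins 54 mm behind the grasp point. The pads swing forward as they close: fully open they stand 13 mm farther back than shut.
Start: joints at [-1.146, 0.311, 0.014, 1.512, -0.004, 1.319, -0.027], TCP at [0.247, 0.491, 0.245] pointing down, gripper open.
Joint ranges: [-2.7, 2.7], [-0.3, 1.91], [-1.27, 1.3], [0.12, 2.57], [-1.44, 4.58], [0.2, 2.03], [-3.05, 3.05]. Speed limits (rad/s): [2.79, 2.79, 3.14, 3.14, 3.14, 3.14, 3.14].

### API

Orientations are given as a unit quaternion [w, x, y, z].
In Python, from plant import status, grab_frame, camera_model, order gives the robot as it stands.
- The arm moves only by the tool apply_moves, never from a script. Its argument "targets" is a list of rows, each an object with "travel": the shift along the world's x, y, z in mm, a list of three; "twist": the turn, a rotation vector about the world's x, y, z in units of 5 degrees (1.0 is 5 degrees), a list of three; "fingers": the opening, from 0 (shut) to 1 (fully open). A call has 1 to 5 rows; each row is the pose to reach, as a shift and turn from the pose commanded when the call began; what a row does not reach only later rows make up. A row lasts 1/12 s, in which the tool goes at most 41.7 mm and 7.16 degrees, less where a joint would pass 70% of its speed; a pose out of reach is approached as far as the arm can. A call with a gripper value outside its range is refused whole. The fingers move at their own pace and stop on an object; "squeeze" is the grip in N (left out, the last holds). Time passes only in rows, so rows that repeat a pose let the fingers close. It gives the time, the measured TCP pose, the force and the opening at its end, in the units of the state.
- status.state(): the state, without advancing time (a new reading comes with each control period).
- grab_frame(name): name is "scene" or "side" or "wrist"; returns the picture (480x640x3 uint8, red, green, blue); there is no depth.
- camera_model(name): a dict with "K" (3x3 intrinsics, pixels), "R" (3x3) and "t" (3): a world point X has camera coordinates R X + t; the wrist camera has in their place "T_tool_cam" (4x4, takes a point from camera to tool coordinates, whose origin is the TCP and whose axes are the flange's). Camera axes: x right, y down, z forward; pixel columns grow to the right and rows downward; lengths in m; the calibration is good to about 2 mm. A picture is of the moment at which its call begins: read the wrist's pose just before it. camera_model takes no time and is no camera call.
- order.job_done(): hands the job in, once; it reports no verdict.
The state is a dict: "time_s": time; "joint_pos": joint angles; "qd": joint speeds; "tau": joint torques, N m; "position": TCP position; "eef_rot": TCP orientation; "force": force on the tool from outside, world axes, zero at the start; "wrist_torque": the same for the moment, N m; "gripper_width": finger opening in m.
Only numpy, scipy, OpenCV 4.12 (cv2) and the standard library are available. Lean on these libraries where they do the work, as an engineer would, in place of code of your own. Each camera call takes 0.05 s, during which the arm holds its last target. There are 200 camera calls.

## Working session

There is one attempt and no reset: what is moved stays moved. The work goes in short steps, Python scripts to look and compute and a tool call to move; the robot and the scene stay as the last step left them, time stands still between calls to the robot, and variables do not carry over. Pictures are saved under pics/ and viewed, about 8 in all and at most 12, crops included, and the job is handed in when it is done.

Besides the shell and the picture viewer there is one more tool, called after ">>>" by a JSON object that holds its "method" and its "body", one argument or row to a line. apply_moves: Moves the arm, as the interface text tells. Its arguments: {"type":"object","properties":{"targets":{"type":"array","items":{"type":"object","properties":{"travel":{"type":"array","items":{"type":"number"}},"twist":{"type":"array","items":{"type":"number"}},"fingers":{"type":"number"}}}},"squeeze":{"type":"number"}},"required":["targets"]}

```bash
mkdir -p pics; ls; python3 - <<'E'
from plant import status, grab_frame, camera_model
import cv2
for n in ("scene","side"):
    cv2.imwrite(f"pics/{n}0.png",cv2.cvtColor(grab_frame(n),cv2.COLOR_RGB2BGR))
    c=camera_model(n);print(n,c['K'],-c['R'].T@c['t'])
print(camera_model("wrist"));print(status.state())
E
```

```text
pics
scene [[469.38377746   0.         320.58205474]
 [  0.         469.38377746 236.9448685 ]
 [  0.           0.           1.        ]] [ 1.16331313 -0.47327937  0.79146285]
side [[525.54391357   0.         319.16032425]
 [  0.         525.54391357 225.73614764]
 [  0.           0.           1.        ]] [-0.00299922 -0.51255993  0.74731386]
{'K': array([[352.43409355,   0.        , 316.46459046],
       [  0.        , 352.43409355, 239.0097875 ],
       [  0.        ,   0.        ,   1.        ]]), 'T_tool_cam': array([[ 1.44078140e-03, -9.66255614e-01, -2.57581081e-01,
         6.60394450e-02],
       [ 9.99998939e-01,  1.33661101e-03,  5.79514521e-04,
         9.08298577e-04],
       [-2.15673450e-04, -2.57581642e-01,  9.66256514e-01,
        -1.28771260e-01],
       [ 0.00000000e+00,  0.00000000e+00,  0.00000000e+00,
         1.00000000e+00]])}
{'time_s': 0.1, 'joint_pos': array([-1.14569698,  0.31164191,  0.01398238,  1.51294275, -0.00441691,
        1.31921457, -0.02721007]), 'qd': array([-1.26028899e-03, -1.28829753e-03, -2.14339793e-03, -3.43274964e-03,
       -1.21120401e-03,  9.35721312e-05,  3.08437467e-04]), 'tau': array([ 4.05897290e-04, -3.80850649e+01,  1.46584455e-01, -2.31238443e+01,
        1.22888174e-02,  8.07441917e-03,  3.77260804e-06]), 'position': array([0.24720145, 0.49058826, 0.24431314]), 'eef_rot': array([-2.16940861e-04,  2.31251123e-01,  9.72893486e-01, -1.06599499e-03]), 'force': array([ 0.3116005 , -0.4621073 ,  0.00596323]), 'wrist_torque': array([-0.01053798,  0.02290477, -0.0810118 ]), 'gripper_width': 0.08539571798693439}
```

View pics/scene0.png

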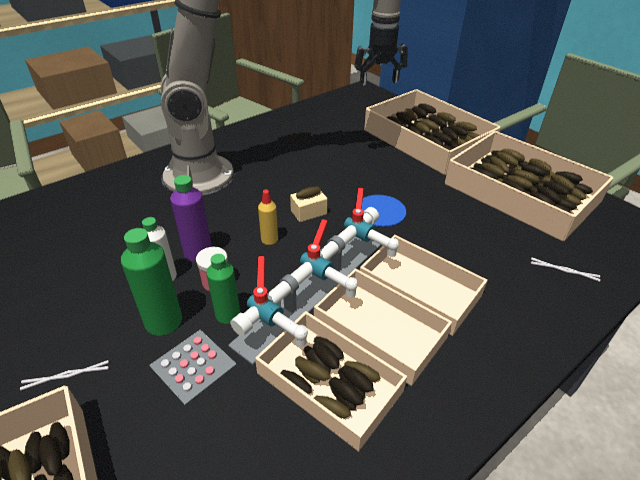

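View pics/side0.png

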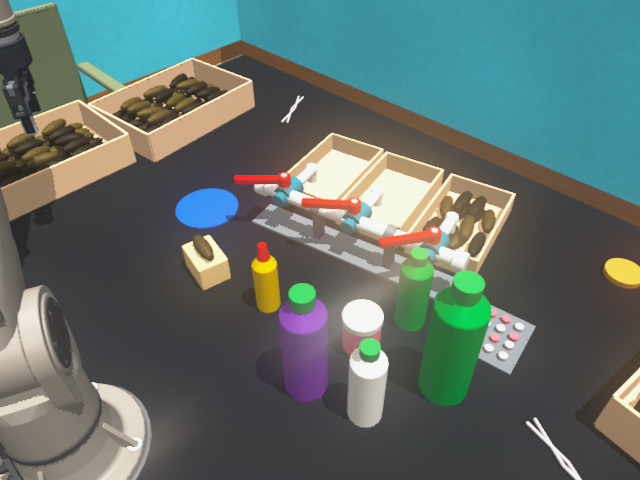

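The three loaded trays off to the sides aren't under spouts. The mussel tray under a spout is at scene (330,375), below the right valve. There are two green bottles: a large one at scene (150,285) and a small one at (223,290). The small one fits because it is the smaller of the green ones and stands by the right handle. The purple and white bottles only have green caps. I'll enlarge both views to confirm this and measure.

```bash
python3 - <<'E'
import cv2
a=cv2.imread("pics/scene0.png")[170:380,140:420];cv2.imwrite("pics/sc.png",cv2.resize(a,None,fx=2.8,fy=2.8,interpolation=cv2.INTER_CUBIC))
a=cv2.imread("pics/side0.png")[160:370,170:450];cv2.imwrite("pics/sd.png",cv2.resize(a,None,fx=2.8,fy=2.8,interpolation=cv2.INTER_CUBIC))
E
```

```text
(no output)
```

View pics/sc.png

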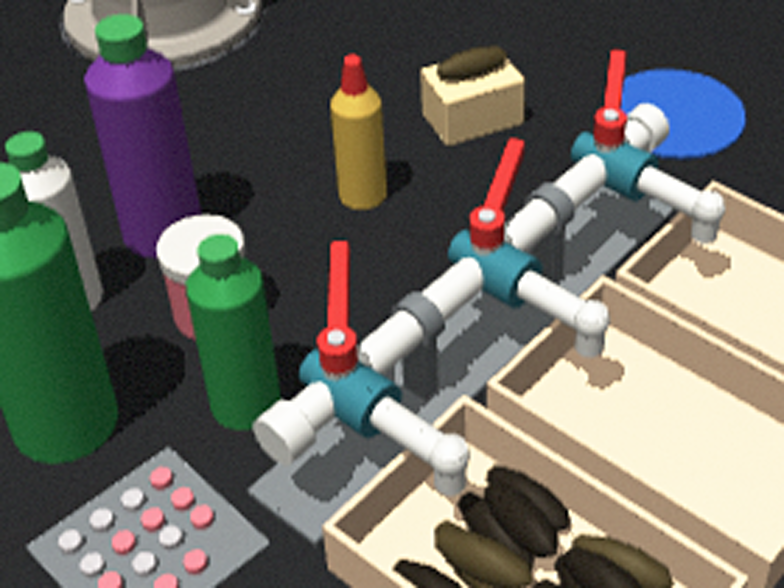

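View pics/sd.png

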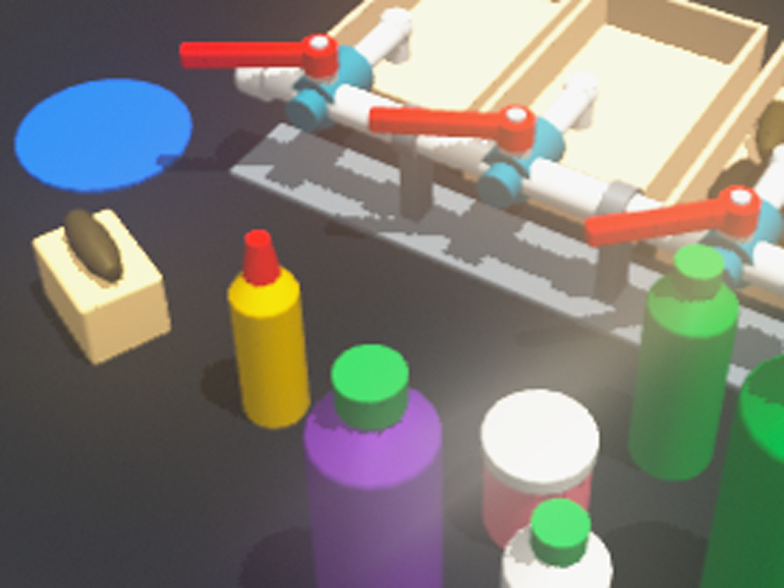

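The small green bottle (scene crop (221,245), side crop (700,255)) is the one beside the right valve, whose spout is over the mussels. Next I triangulate.

```bash
cat > h.py <<'E'
import numpy as np,cv2
from plant import status, grab_frame, camera_model
C={n:camera_model(n) for n in("scene","side")}
P={n:c['K']@np.c_[c['R'],c['t']] for n,c in C.items()}
def tri(a,b):
    X=cv2.triangulatePoints(P['scene'],P['side'],np.array(a,float).reshape(2,1),np.array(b,float).reshape(2,1))[:,0];return X[:3]/X[3]
def onz(n,p,z):
    c=C[n];d=c['R'].T@np.linalg.solve(c['K'],[*p,1]);o=-c['R'].T@c['t'];return o+d*(z-o[2])/d[2]
E
python3 - <<'E'
from h import *
L=dict(hubR=(337,338,741,199,.134),hubM=(487,215,516,117,.134),hubL=(611,116,319,44,.134),tipR=(340,243,590,223,.13),tipM=(516,142,372,113,.13),tipL=(617,52,182,47,.13),
green=(221,245,700,255,.166),big=(-11,190,834,344,.2),purple=(121,28,371,365,.2),white=(27,145,561,518,.15),jar=(200,240,540,425,.08),yellow=(352,60,258,236,.15),block=(472,85,98,238,.055),mat=(683,113,104,135,.005))
for k,(a,b,c,d,z) in L.items():
    s=(140+a/2.8,170+b/2.8);e=(170+c/2.8,160+d/2.8)
    print(k,tri(s,e).round(3),onz('scene',s,z).round(3)[:2],onz('side',e,z).round(3)[:2])
E
```

```text
hubR [ 0.624 -0.176  0.131] [ 0.627 -0.178] [ 0.62  -0.177]
hubM [ 0.589 -0.019  0.131] [ 0.592 -0.022] [ 0.586 -0.022]
hubL [0.556 0.138 0.13 ] [0.56  0.133] [0.552 0.134]
tipR [ 0.544 -0.12   0.128] [ 0.546 -0.122] [ 0.542 -0.121]
tipM [0.53  0.058 0.126] [0.534 0.053] [0.527 0.054]
tipL [0.488 0.208 0.127] [0.492 0.202] [0.487 0.207]
green [ 0.531 -0.207  0.167] [ 0.531 -0.207] [ 0.533 -0.205]
big [ 0.462 -0.325  0.235] [ 0.419 -0.318] [ 0.495 -0.31 ]
purple [ 0.316 -0.164  0.216] [ 0.295 -0.158] [ 0.326 -0.152]
white [ 0.342 -0.264  0.165] [ 0.324 -0.261] [ 0.35  -0.257]
jar [ 0.431 -0.18   0.083] [ 0.428 -0.18 ] [ 0.433 -0.177]
yellow [0.381 0.001 0.149] [ 0.384 -0.001] [0.381 0.002]
block [0.362 0.15  0.055] [0.372 0.135] [0.365 0.162]
mat [ 0.474  0.318 -0.005] [0.482 0.31 ] [0.467 0.305]
```

Geometry: manifold yaw is about 12.2°, with hinges at R(0.624,-0.177), M(0.590,-0.021) and L(0.556,0.135). The handles are about 42°, 26° and 32° open. First I move above the green bottle at (0.531,-0.207).

>>> {"method": "apply_moves", "body": {
  "targets": [
    {"travel":[15,-37,0],"twist":[0,0,-0.9],"fingers":1},
    {"travel":[30,-74,0],"twist":[0,0,-1.8],"fingers":1},
    {"travel":[45,-111,0],"twist":[0,0,-2.7],"fingers":1},
    {"travel":[60,-148,0],"twist":[0,0,-3.6],"fingers":1},
    {"travel":[75,-184,0],"twist":[0,0,-4.5],"fingers":1}
  ],
  "squeeze": 40
}}

```text
time_s: 0.52
position: [0.3226, 0.3049, 0.2448]
eef_rot: [-0.0, 0.418, 0.908, -0.0]
force: [2.3, 0.4, -0.1]
gripper_width: 0.0852
```

>>> {"method": "apply_moves", "body": {
  "targets": [
    {"travel":[15,-37,0],"twist":[0,0,-0.9],"fingers":1},
    {"travel":[30,-74,0],"twist":[0,0,-1.8],"fingers":1},
    {"travel":[45,-111,0],"twist":[0,0,-2.7],"fingers":1},
    {"travel":[60,-148,0],"twist":[0,0,-3.6],"fingers":1},
    {"travel":[75,-184,0],"twist":[0,0,-4.5],"fingers":1}
  ]
}}

```text
time_s: 0.93
position: [0.3974, 0.121, 0.2451]
eef_rot: [-0.0, 0.588, 0.809, -0.0]
force: [0.8, 0.6, -0.0]
gripper_width: 0.0851
```

>>> {"method": "apply_moves", "body": {
  "targets": [
    {"travel":[15,-37,0],"twist":[0,0,-0.9],"fingers":1},
    {"travel":[30,-74,0],"twist":[0,0,-1.8],"fingers":1},
    {"travel":[45,-111,0],"twist":[0,0,-2.7],"fingers":1},
    {"travel":[60,-148,0],"twist":[0,0,-3.6],"fingers":1},
    {"travel":[75,-184,0],"twist":[0,0,-4.5],"fingers":1}
  ]
}}

```text
time_s: 1.35
position: [0.4725, -0.0627, 0.2452]
eef_rot: [-0.0, 0.734, 0.679, 0.0]
force: [1.9, 0.3, -0.1]
gripper_width: 0.0856
```

>>> {"method": "apply_moves", "body": {
  "targets": [
    {"travel":[15,-37,0],"twist":[0,0,-0.9],"fingers":1},
    {"travel":[30,-74,0],"twist":[0,0,-1.8],"fingers":1},
    {"travel":[45,-111,0],"twist":[0,0,-2.7],"fingers":1},
    {"travel":[59,-146,0],"twist":[0,0,-3.3],"fingers":1},
    {"travel":[59,-146,0],"twist":[0,0,-3.3],"fingers":1}
  ]
}}

```text
time_s: 1.77
position: [0.5307, -0.2165, 0.2441]
eef_rot: [0.003, 0.827, 0.563, -0.003]
force: [-0.2, -0.9, 0.7]
gripper_width: 0.0852
```

```bash
cat >> h.py <<'E'
from scipy.spatial.transform import Rotation as Ro
def wcam():
    s=status.state();q=s['eef_rot'];R=Ro.from_quat([*q[1:],q[0]]).as_matrix()
    T=np.eye(4);T[:3,:3]=R;T[:3,3]=s['position'];c=camera_model('wrist');return T@c['T_tool_cam'],c['K'],s
def wproj(X,T,K):
    p=T[:3,:3].T@(np.array(X)-T[:3,3]);p=K@p;return (p[:2]/p[2]).round(0)
def wray(p,z,T,K):
    d=T[:3,:3]@np.linalg.solve(K,[*p,1]);o=T[:3,3];return (o+d*(z-o[2])/d[2]).round(4)
E
python3 - <<'E'
from h import *
T,K,s=wcam();cv2.imwrite("pics/w1.png",cv2.cvtColor(grab_frame("wrist"),cv2.COLOR_RGB2BGR));np.savez("w1.npz",T=T,K=K)
print(s['position'],s['eef_rot'],s['joint_pos'].round(2));
for k,X in dict(cap=(.531,-.207,.166),hubR=(.624,-.177,.134),tipR=(.544,-.12,.13),hubM=(.59,-.021,.134)).items(): print(k,wproj(X,T,K))
E
```

```text
[ 0.53068699 -0.21650324  0.24414286] [ 0.00319846  0.82651569  0.5628941  -0.0034381 ] [-0.16  0.42  0.73  1.47 -0.27  1.36  0.21]
cap [312. 241.]
hubR [429. 136.]
tipR [282.  97.]
hubM [ 288. -116.]
```

View pics/w1.png

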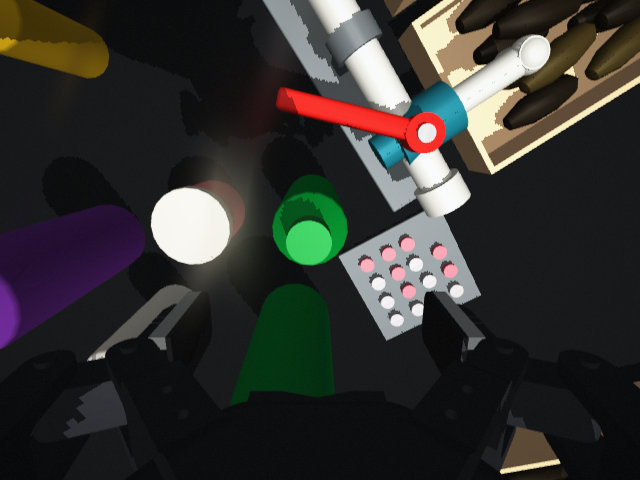

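The crop agrees with the triangulation to about 2 mm (cap at (308,243), hub at (427,132)). I'll settle in place and check the offset between commanded and measured pose.

>>> {"method": "apply_moves", "body": {
  "targets": [
    {"travel":[0,0,-20],"twist":[0,0,0],"fingers":1},
    {"travel":[0,0,-30],"twist":[0,0,0],"fingers":1},
    {"travel":[0,0,-30],"twist":[0,0,0],"fingers":1}
  ]
}}

```text
time_s: 2.07
position: [0.5297, -0.204, 0.2122]
eef_rot: [-0.003, 0.822, 0.569, -0.001]
force: [0.0, 0.7, 0.1]
gripper_width: 0.0854
```

>>> {"method": "apply_moves", "body": {
  "targets": [
    {"travel":[-1,0,-30],"twist":[0,0,0],"fingers":1},
    {"travel":[-1,0,-55],"twist":[0,0,0],"fingers":1},
    {"travel":[-1,0,-80],"twist":[0,0,0],"fingers":1},
    {"travel":[-1,0,-98],"twist":[0,0,0],"fingers":1},
    {"travel":[-1,0,-98],"twist":[0,0,0],"fingers":1}
  ]
}}

```text
time_s: 2.48
position: [0.5279, -0.2036, 0.1137]
eef_rot: [-0.004, 0.822, 0.569, -0.002]
force: [-0.6, 0.9, -0.1]
gripper_width: 0.0853
```

>>> {"method": "apply_moves", "body": {
  "targets": [
    {"travel":[0,0,0],"twist":[0,0,0],"fingers":0.7},
    {"travel":[0,0,0],"twist":[0,0,0],"fingers":0.5},
    {"travel":[0,0,0],"twist":[0,0,0],"fingers":0.3},
    {"travel":[0,0,0],"twist":[0,0,0],"fingers":0.3},
    {"travel":[0,0,0],"twist":[0,0,0],"fingers":0.3}
  ],
  "squeeze": 40
}}

```text
time_s: 2.9
position: [0.5316, -0.2072, 0.1196]
eef_rot: [0.001, 0.823, 0.568, 0.001]
force: [-2.0, 0.2, 6.7]
gripper_width: 0.0525
```

>>> {"method": "apply_moves", "body": {
  "targets": [
    {"travel":[0,0,0],"twist":[0,0,0],"fingers":0.3},
    {"travel":[0,0,10],"twist":[0,0,0],"fingers":0.3},
    {"travel":[0,0,25],"twist":[0,0,0],"fingers":0.3},
    {"travel":[0,0,30],"twist":[0,0,0],"fingers":0.3},
    {"travel":[0,0,30],"twist":[0,0,0],"fingers":0.3}
  ]
}}

```text
time_s: 3.32
position: [0.5318, -0.2076, 0.1494]
eef_rot: [0.002, 0.823, 0.568, 0.001]
force: [0.0, -0.6, -0.6]
gripper_width: 0.0526
```

```bash
python3 - <<'E'
from h import *
s=status.state();print(s['position'],s['force'],s['gripper_width'])
a=cv2.cvtColor(grab_frame("scene"),cv2.COLOR_RGB2BGR)[170:380,120:400];b=cv2.cvtColor(grab_frame("side"),cv2.COLOR_RGB2BGR)[140:350,280:560]
cv2.imwrite("pics/g.png",cv2.resize(np.hstack([a,b]),(800,300)))
E
```

```text
[ 0.5317934  -0.20759115  0.14935378] [ 0.01222661 -0.55567734 -0.55125031] 0.0525551363035484
```

View pics/g.png

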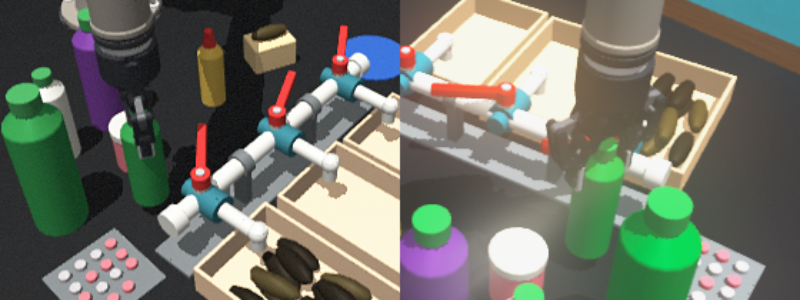

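The bottle is held and has lifted about 30 mm: its base moved from scene (227,323) to (226,313). Now I lift it clear and carry it to the mat.

>>> {"method": "apply_moves", "body": {
  "targets": [
    {"travel":[0,0,20],"twist":[0,0,0],"fingers":0.3},
    {"travel":[0,0,50],"twist":[0,0,0],"fingers":0.3},
    {"travel":[0,0,80],"twist":[0,0,0],"fingers":0.3},
    {"travel":[0,0,110],"twist":[0,0,0],"fingers":0.3},
    {"travel":[0,0,125],"twist":[0,0,0],"fingers":0.3}
  ],
  "squeeze": 50
}}

```text
time_s: 3.83
position: [0.5314, -0.2076, 0.2753]
eef_rot: [0.002, 0.823, 0.568, 0.001]
force: [0.2, -0.0, -2.0]
gripper_width: 0.052
```

>>> {"method": "apply_moves", "body": {
  "targets": [
    {"travel":[-1,15,0],"twist":[0,0,0.5],"fingers":0.3},
    {"travel":[-5,45,0],"twist":[0,0,1.5],"fingers":0.3},
    {"travel":[-8,75,0],"twist":[0,0,2.5],"fingers":0.3},
    {"travel":[-11,105,0],"twist":[0,0,3.5],"fingers":0.3},
    {"travel":[-15,135,0],"twist":[0,0,4.5],"fingers":0.3}
  ]
}}

```text
time_s: 4.25
position: [0.5148, -0.0703, 0.2713]
eef_rot: [-0.001, 0.695, 0.719, -0.001]
force: [-0.3, 0.5, -1.1]
gripper_width: 0.0521
```

>>> {"method": "apply_moves", "body": {
  "targets": [
    {"travel":[-4,32,0],"twist":[0,0,1],"fingers":0.3},
    {"travel":[-7,64,0],"twist":[0,0,2],"fingers":0.3},
    {"travel":[-11,96,0],"twist":[0,0,3],"fingers":0.3},
    {"travel":[-14,128,0],"twist":[0,0,4],"fingers":0.3},
    {"travel":[-18,160,0],"twist":[0,0,5],"fingers":0.3}
  ]
}}

```text
time_s: 4.67
position: [0.4966, 0.0896, 0.2714]
eef_rot: [-0.001, 0.522, 0.853, -0.001]
force: [0.9, 0.1, -1.5]
gripper_width: 0.0523
```

>>> {"method": "apply_moves", "body": {
  "targets": [
    {"travel":[-4,32,0],"twist":[0,0,1],"fingers":0.3},
    {"travel":[-7,64,0],"twist":[0,0,2],"fingers":0.3},
    {"travel":[-11,96,0],"twist":[0,0,3],"fingers":0.3},
    {"travel":[-14,128,0],"twist":[0,0,4],"fingers":0.3},
    {"travel":[-18,160,0],"twist":[0,0,4.5],"fingers":0.3}
  ]
}}

```text
time_s: 5.08
position: [0.4787, 0.2494, 0.2712]
eef_rot: [-0.001, 0.347, 0.938, -0.001]
force: [0.4, 0.7, -2.1]
gripper_width: 0.0523
```

>>> {"method": "apply_moves", "body": {
  "targets": [
    {"travel":[-3,30,0],"twist":[0,0,0.8],"fingers":0.3},
    {"travel":[-5,50,0],"twist":[0,0,1.1],"fingers":0.3},
    {"travel":[-6,63,0],"twist":[0,0,1.1],"fingers":0.3},
    {"travel":[-6,63,0],"twist":[0,0,1.1],"fingers":0.3},
    {"travel":[-6,63,0],"twist":[0,0,1.1],"fingers":0.3}
  ]
}}

```text
time_s: 5.5
position: [0.4739, 0.3099, 0.2717]
eef_rot: [0.0, 0.304, 0.953, -0.001]
force: [0.4, -1.2, -1.2]
gripper_width: 0.0524
```

```bash
python3 - <<'E'
from h import *
s=status.state();print(s['position'],s['eef_rot'].round(3),s['force'],s['gripper_width'],s['joint_pos'].round(2))
a=cv2.cvtColor(grab_frame("scene"),cv2.COLOR_RGB2BGR)[60:270,300:500];b=cv2.cvtColor(grab_frame("side"),cv2.COLOR_RGB2BGR)[80:290,120:320]
cv2.imwrite("pics/p.png",cv2.resize(np.hstack([a,b]),(800,420),interpolation=cv2.INTER_CUBIC))
E
```

```text
[0.47385512 0.309851   0.27171777] [ 0.     0.304  0.953 -0.001] [ 0.41740822 -1.15291541 -1.16000886] 0.052375378970555976 [-0.81  0.34  0.28  1.42 -0.09  1.39  0.42]
```

View pics/p.png

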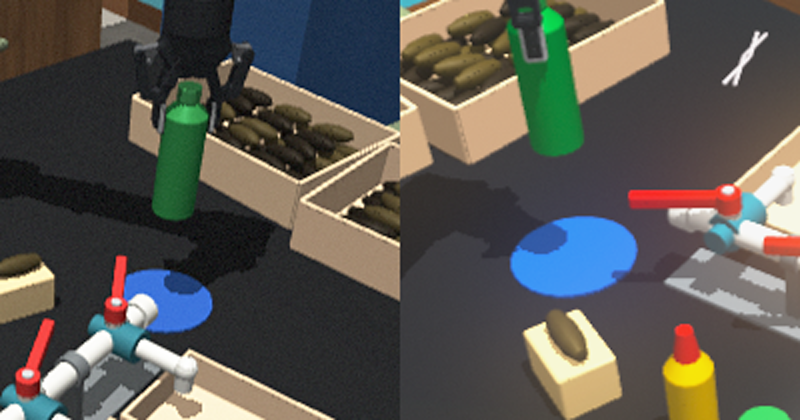

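The bottle hangs upright. The mat centre at scene (383,210), side (207,208) agrees with the earlier fix. I'll lower it and slow down near contact.

>>> {"method": "apply_moves", "body": {
  "targets": [
    {"travel":[0,0,-30],"twist":[0,0,0],"fingers":0.3},
    {"travel":[0,0,-65],"twist":[0,0,0],"fingers":0.3},
    {"travel":[0,0,-100],"twist":[0,0,0],"fingers":0.3},
    {"travel":[0,0,-125],"twist":[0,0,0],"fingers":0.3},
    {"travel":[0,0,-138],"twist":[0,0,0],"fingers":0.3}
  ]
}}

```text
time_s: 6.02
position: [0.4722, 0.307, 0.1307]
eef_rot: [-0.002, 0.305, 0.952, -0.003]
force: [-0.1, -0.1, -2.0]
gripper_width: 0.0527
```

>>> {"method": "apply_moves", "body": {
  "targets": [
    {"travel":[0,0,-1],"twist":[0,0,0],"fingers":0.3},
    {"travel":[0,0,-2],"twist":[0,0,0],"fingers":0.3},
    {"travel":[0,0,-4],"twist":[0,0,0],"fingers":0.3},
    {"travel":[0,0,-5],"twist":[0,0,0],"fingers":0.3},
    {"travel":[0,0,-6],"twist":[0,0,0],"fingers":0.3}
  ]
}}

```text
time_s: 6.43
position: [0.4746, 0.3115, 0.1298]
eef_rot: [0.001, 0.303, 0.953, 0.001]
force: [-0.3, 1.4, -1.8]
gripper_width: 0.052
```

>>> {"method": "apply_moves", "body": {
  "targets": [
    {"travel":[0,0,-1],"twist":[0,0,0],"fingers":0.3},
    {"travel":[0,0,-1],"twist":[0,0,0],"fingers":0.3},
    {"travel":[0,0,-2],"twist":[0,0,0],"fingers":0.3},
    {"travel":[0,0,-2],"twist":[0,0,0],"fingers":0.3}
  ]
}}

```text
time_s: 6.77
position: [0.4734, 0.3112, 0.1263]
eef_rot: [0.0, 0.303, 0.953, 0.0]
force: [0.3, 1.0, -1.0]
gripper_width: 0.0524
```

>>> {"method": "apply_moves", "body": {
  "targets": [
    {"travel":[0,0,-1],"twist":[0,0,0],"fingers":0.3},
    {"travel":[0,0,-2],"twist":[0,0,0],"fingers":0.3},
    {"travel":[0,0,-2],"twist":[0,0,0],"fingers":0.3}
  ]
}}

```text
time_s: 7.02
position: [0.4737, 0.3112, 0.1248]
eef_rot: [0.0, 0.303, 0.953, 0.0]
force: [-0.8, -0.3, 2.1]
gripper_width: 0.0522
```

>>> {"method": "apply_moves", "body": {
  "targets": [
    {"travel":[0,0,-1],"twist":[0,0,0],"fingers":0.3},
    {"travel":[0,0,-1],"twist":[0,0,0],"fingers":0.3},
    {"travel":[0,0,-1],"twist":[0,0,0],"fingers":0.3}
  ]
}}

```text
time_s: 7.27
position: [0.4739, 0.3111, 0.1248]
eef_rot: [0.0, 0.303, 0.953, 0.0]
force: [-2.2, -1.8, 6.5]
gripper_width: 0.0518
```

The bottle is on the mat (+6.5 N). Release gently and rise.

>>> {"method": "apply_moves", "body": {
  "targets": [
    {"travel":[0,0,1],"twist":[0,0,0],"fingers":0.65},
    {"travel":[0,0,1],"twist":[0,0,0],"fingers":0.75},
    {"travel":[0,0,1],"twist":[0,0,0],"fingers":0.9},
    {"travel":[0,0,1],"twist":[0,0,0],"fingers":1},
    {"travel":[0,0,1],"twist":[0,0,0],"fingers":1}
  ]
}}

```text
time_s: 7.68
position: [0.4734, 0.3112, 0.1241]
eef_rot: [-0.0, 0.303, 0.953, -0.0]
force: [0.6, -0.5, 0.5]
gripper_width: 0.0855
```

>>> {"method": "apply_moves", "body": {
  "targets": [
    {"travel":[0,0,10],"twist":[0,0,0],"fingers":1},
    {"travel":[0,0,30],"twist":[0,0,0],"fingers":1},
    {"travel":[0,0,60],"twist":[0,0,0],"fingers":1},
    {"travel":[0,0,90],"twist":[0,0,0],"fingers":1},
    {"travel":[0,0,100],"twist":[0,0,0],"fingers":1}
  ]
}}

```text
time_s: 8.1
position: [0.4759, 0.3125, 0.23]
eef_rot: [0.003, 0.303, 0.953, 0.004]
force: [0.3, -0.0, 0.6]
gripper_width: 0.0852
```

```bash
python3 - <<'E'
from h import *
s=status.state();print(s['position'],s['eef_rot'].round(4),s['force'],s['gripper_width'],s['joint_pos'].round(2))
a=cv2.cvtColor(grab_frame("scene"),cv2.COLOR_RGB2BGR)[100:310,300:500];b=cv2.cvtColor(grab_frame("side"),cv2.COLOR_RGB2BGR)[80:290,120:320]
cv2.imwrite("pics/q.png",cv2.resize(np.hstack([a,b]),(800,420),interpolation=cv2.INTER_CUBIC))
E
```

```text
[0.47589464 0.31246383 0.2299779 ] [0.0028 0.3028 0.953  0.0037] [ 0.28371299 -0.01721036  0.55224355] 0.08524540357255683 [-0.81  0.36  0.28  1.5  -0.1   1.29  0.43]
```

View pics/q.png

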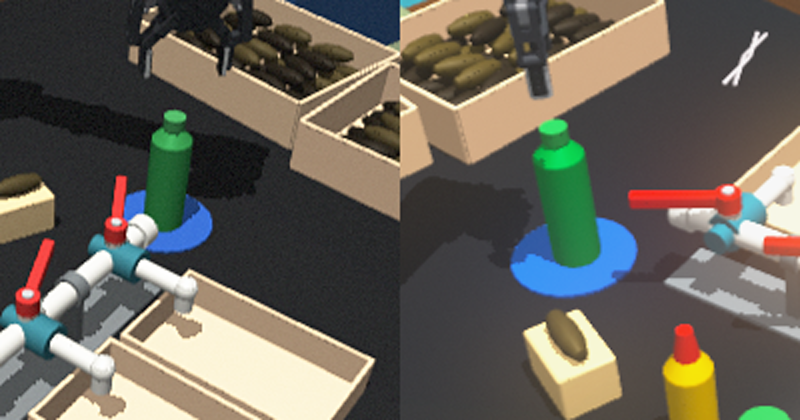

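The bottle stands upright on the mat. Next is the right handle, with the jaws already across it.

>>> {"method": "apply_moves", "body": {
  "targets": [
    {"travel":[5,-25,0],"twist":[0,0,0],"fingers":0.5},
    {"travel":[13,-62,0],"twist":[0,0,0],"fingers":0.5},
    {"travel":[20,-100,0],"twist":[0,0,0],"fingers":0.5},
    {"travel":[28,-138,0],"twist":[0,0,0],"fingers":0.5},
    {"travel":[36,-176,0],"twist":[0,0,0],"fingers":0.5}
  ]
}}

```text
time_s: 8.62
position: [0.5083, 0.1333, 0.2225]
eef_rot: [-0.001, 0.302, 0.953, -0.001]
force: [1.7, -0.3, -0.7]
gripper_width: 0.0425
```

>>> {"method": "apply_moves", "body": {
  "targets": [
    {"travel":[8,-38,0],"twist":[0,0,0],"fingers":0.5},
    {"travel":[15,-75,0],"twist":[0,0,0],"fingers":0.5},
    {"travel":[23,-113,0],"twist":[0,0,0],"fingers":0.5},
    {"travel":[30,-150,0],"twist":[0,0,0],"fingers":0.5},
    {"travel":[38,-186,0],"twist":[0,0,0],"fingers":0.5}
  ]
}}

```text
time_s: 9.03
position: [0.5462, -0.0527, 0.2225]
eef_rot: [-0.002, 0.303, 0.953, -0.0]
force: [1.7, -0.2, 0.7]
gripper_width: 0.0427
```

>>> {"method": "apply_moves", "body": {
  "targets": [
    {"travel":[7,-36,0],"twist":[0,0,0],"fingers":0.5},
    {"travel":[13,-65,0],"twist":[0,0,0],"fingers":0.5},
    {"travel":[16,-83,0],"twist":[0,0,0],"fingers":0.5},
    {"travel":[16,-83,0],"twist":[0,0,0],"fingers":0.5},
    {"travel":[16,-83,0],"twist":[0,0,0],"fingers":0.5}
  ]
}}

```text
time_s: 9.45
position: [0.5622, -0.1351, 0.2224]
eef_rot: [-0.002, 0.304, 0.953, -0.0]
force: [-0.5, 1.0, -0.0]
gripper_width: 0.0429
```

```bash
python3 - <<'E'
from h import *
T,K,s=wcam();cv2.imwrite("pics/w2.png",cv2.cvtColor(grab_frame("wrist"),cv2.COLOR_RGB2BGR));np.savez("w2.npz",T=T,K=K)
print(s['position'],s['eef_rot'].round(4),s['joint_pos'].round(2));
for k,X in dict(grip=(.564,-.134,.13),hubR=(.623,-.176,.134),tipR=(.544,-.12,.13),hubM=(.59,-.021,.134),tipM=(.53,.058,.13)).items(): print(k,wproj(X,T,K))
E
```

```text
[ 0.56224318 -0.13509026  0.22242285] [-1.700e-03  3.044e-01  9.525e-01 -4.000e-04] [-0.13  0.41  0.48  1.48 -0.19  1.3   1.32]
grip [318. 251.]
hubR [318. 352.]
tipR [318. 215.]
hubM [493. 184.]
tipM [565.  11.]
```

View pics/w2.png

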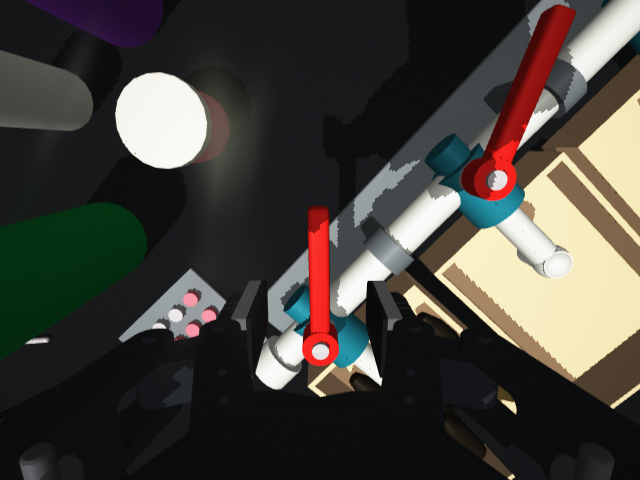

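The alignment is good: hub at (320,351) and tip at (318,207), on the jaw centre line. I'll descend, grip and swing.

>>> {"method": "apply_moves", "body": {
  "targets": [
    {"travel":[0,0,-30],"twist":[0,0,0],"fingers":0.5},
    {"travel":[0,0,-65],"twist":[0,0,0],"fingers":0.5},
    {"travel":[0,0,-90],"twist":[0,0,0],"fingers":0.5},
    {"travel":[0,0,-98],"twist":[0,0,0],"fingers":0.5},
    {"travel":[0,0,-98],"twist":[0,0,0],"fingers":0.5}
  ]
}}

```text
time_s: 9.92
position: [0.5614, -0.1309, 0.1233]
eef_rot: [-0.004, 0.301, 0.954, 0.0]
force: [0.1, 0.5, 0.1]
gripper_width: 0.0425
```

>>> {"method": "apply_moves", "body": {
  "targets": [
    {"travel":[0,0,0],"twist":[0,0,0],"fingers":0.05},
    {"travel":[0,0,0],"twist":[0,0,0],"fingers":0.05},
    {"travel":[0,0,0],"twist":[0,0,0],"fingers":0.05},
    {"travel":[0,0,0],"twist":[0,0,0],"fingers":0.05},
    {"travel":[0,0,0],"twist":[0,0,0],"fingers":0.05}
  ],
  "squeeze": 50
}}

```text
time_s: 10.33
position: [0.5648, -0.134, 0.1285]
eef_rot: [0.002, 0.303, 0.953, 0.001]
force: [-0.5, 0.3, 6.9]
gripper_width: 0.0126
```

>>> {"method": "apply_moves", "body": {
  "targets": [
    {"travel":[-4,-6,0],"twist":[0,0,1.2],"fingers":0.05},
    {"travel":[-7,-13,0],"twist":[0,0,2.4],"fingers":0.05},
    {"travel":[-10,-20,0],"twist":[0,0,3.6],"fingers":0.05},
    {"travel":[-12,-27,0],"twist":[0,0,4.8],"fingers":0.05},
    {"travel":[-13,-35,0],"twist":[0,0,6],"fingers":0.05}
  ]
}}

```text
time_s: 10.75
position: [0.5517, -0.1694, 0.1286]
eef_rot: [0.002, 0.043, 0.999, -0.0]
force: [-0.2, 1.6, 5.7]
gripper_width: 0.0125
```

>>> {"method": "apply_moves", "body": {
  "targets": [
    {"travel":[0,-6,0],"twist":[0,0,1],"fingers":0.05},
    {"travel":[0,-12,0],"twist":[0,0,2],"fingers":0.05},
    {"travel":[0.5,-17,0],"twist":[0,0,2.8],"fingers":0.05},
    {"travel":[1,-21,0],"twist":[0,0,3.4],"fingers":0.05},
    {"travel":[1,-21,0],"twist":[0,0,3.4],"fingers":0.05}
  ]
}}

```text
time_s: 11.17
position: [0.553, -0.1909, 0.1285]
eef_rot: [0.002, -0.103, 0.995, -0.001]
force: [-1.0, 0.8, 6.4]
gripper_width: 0.0129
```

>>> {"method": "apply_moves", "body": {
  "targets": [
    {"travel":[0.5,-2,0],"twist":[0,0,0.3],"fingers":0.05},
    {"travel":[0.5,-2,0],"twist":[0,0,0.3],"fingers":0.05},
    {"travel":[1,-4,0],"twist":[0,0,0.6],"fingers":0.05},
    {"travel":[1,-4,0],"twist":[0,0,0.6],"fingers":0.05}
  ]
}}

```text
time_s: 11.5
position: [0.5531, -0.1915, 0.1285]
eef_rot: [0.001, -0.127, 0.992, 0.002]
force: [-2.6, 4.4, 9.7]
gripper_width: 0.0128
```

It is at the stop: 192.5° measured against 192.2° expected. I'll press a little further to confirm.

>>> {"method": "apply_moves", "body": {
  "targets": [
    {"travel":[1,-3,0],"twist":[0,0,0],"fingers":0.05},
    {"travel":[1,-6,0],"twist":[0,0,0],"fingers":0.05},
    {"travel":[1,-8,0],"twist":[0,0,0],"fingers":0.05},
    {"travel":[1,-8,0],"twist":[0,0,0],"fingers":0.05}
  ]
}}

```text
time_s: 11.83
position: [0.5532, -0.1919, 0.1285]
eef_rot: [-0.0, -0.129, 0.992, 0.008]
force: [-7.4, 15.1, 15.2]
gripper_width: 0.0126
```

>>> {"method": "apply_moves", "body": {
  "targets": [
    {"travel":[-1,6,0],"twist":[0,0,0],"fingers":0.05},
    {"travel":[-1,10,0],"twist":[0,0,0],"fingers":0.2},
    {"travel":[-1,10,0],"twist":[0,0,0],"fingers":0.5},
    {"travel":[-1,10,0],"twist":[0,0,0],"fingers":0.5},
    {"travel":[-1,10,0],"twist":[0,0,0],"fingers":0.5}
  ]
}}

```text
time_s: 12.25
position: [0.5524, -0.1926, 0.1261]
eef_rot: [-0.0, -0.128, 0.992, -0.0]
force: [-0.5, -0.3, -0.2]
gripper_width: 0.0426
```

>>> {"method": "apply_moves", "body": {
  "targets": [
    {"travel":[0,0,20],"twist":[0,0,0],"fingers":0.5},
    {"travel":[0,0,50],"twist":[0,0,0],"fingers":0.5},
    {"travel":[0,0,80],"twist":[0,0,0],"fingers":0.5},
    {"travel":[0,0,80],"twist":[0,0,0],"fingers":0.5},
    {"travel":[0,0,80],"twist":[0,0,0],"fingers":0.5}
  ]
}}

```text
time_s: 12.67
position: [0.5539, -0.1933, 0.2085]
eef_rot: [0.002, -0.128, 0.992, -0.001]
force: [-0.6, 0.0, 0.4]
gripper_width: 0.0428
```

```bash
python3 - <<'E'
from h import *
w=np.load("w2.npz");T,K=w['T'],w['K']
for p,z in(((320,351),.134),((318,209),.13),((496,180),.134),((563,10),.13)): print(wray(p,z,T,K))
s=status.state();print(s['position'],s['eef_rot'].round(4),s['joint_pos'].round(2))
E
```

```text
[ 0.6229 -0.1742  0.134 ]
[ 0.541 -0.118  0.13 ]
[ 0.5887 -0.0186  0.134 ]
[0.5286 0.0572 0.13  ]
[ 0.5538637  -0.19330713  0.2084807 ] [ 0.0023 -0.1279  0.9918 -0.0014] [ 0.1   0.41  0.29  1.48 -0.12  1.26  2.23]
```

>>> {"method": "apply_moves", "body": {
  "targets": [
    {"travel":[-1,21,0],"twist":[0,0,-1.2],"fingers":0.5},
    {"travel":[-2,42,0],"twist":[0,0,-2.4],"fingers":0.5},
    {"travel":[-2,63,0],"twist":[0,0,-3.6],"fingers":0.5},
    {"travel":[-3,84,0],"twist":[0,0,-4.8],"fingers":0.5},
    {"travel":[-4,105,0],"twist":[0,0,-6],"fingers":0.5}
  ]
}}

```text
time_s: 13.08
position: [0.5474, -0.0862, 0.2045]
eef_rot: [-0.002, 0.136, 0.991, -0.0]
force: [0.1, -0.2, -0.2]
gripper_width: 0.0427
```

>>> {"method": "apply_moves", "body": {
  "targets": [
    {"travel":[-1,21,0],"twist":[0,0,-1.2],"fingers":0.5},
    {"travel":[-2,42,0],"twist":[0,0,-2.4],"fingers":0.5},
    {"travel":[-2,63,0],"twist":[0,0,-3.6],"fingers":0.5},
    {"travel":[-3,84,0],"twist":[0,0,-4.8],"fingers":0.5},
    {"travel":[-4,105,0],"twist":[0,0,-6],"fingers":0.5}
  ]
}}

```text
time_s: 13.5
position: [0.5435, 0.0188, 0.2046]
eef_rot: [-0.001, 0.387, 0.922, -0.001]
force: [-0.5, -0.3, -0.3]
gripper_width: 0.0425
```

>>> {"method": "apply_moves", "body": {
  "targets": [
    {"travel":[-1,21,0],"twist":[0,0,-1.3],"fingers":0.5},
    {"travel":[-1,21,0],"twist":[0,0,-1.3],"fingers":0.5},
    {"travel":[-1,21,0],"twist":[0,0,-1.3],"fingers":0.5},
    {"travel":[-1,21,0],"twist":[0,0,-1.3],"fingers":0.5},
    {"travel":[-1,21,0],"twist":[0,0,-1.3],"fingers":0.5}
  ]
}}

```text
time_s: 13.92
position: [0.5433, 0.0371, 0.2057]
eef_rot: [-0.0, 0.437, 0.899, -0.001]
force: [-0.1, -1.5, 0.8]
gripper_width: 0.0426
```

>>> {"method": "apply_moves", "body": {
  "targets": [
    {"travel":[0,0,-25],"twist":[0,0,0],"fingers":0.5},
    {"travel":[0,0,-55],"twist":[0,0,0],"fingers":0.5},
    {"travel":[0,0,-75],"twist":[0,0,0],"fingers":0.5},
    {"travel":[0,0,-80],"twist":[0,0,0],"fingers":0.5},
    {"travel":[0,0,-80],"twist":[0,0,0],"fingers":0.5}
  ]
}}

```text
time_s: 14.33
position: [0.5421, 0.0377, 0.1247]
eef_rot: [-0.002, 0.437, 0.899, -0.001]
force: [-0.3, 1.0, 0.2]
gripper_width: 0.0428
```

>>> {"method": "apply_moves", "body": {
  "targets": [
    {"travel":[0,0,0],"twist":[0,0,0],"fingers":0.05},
    {"travel":[0,0,0],"twist":[0,0,0],"fingers":0.05},
    {"travel":[0,0,0],"twist":[0,0,0],"fingers":0.05},
    {"travel":[0,0,0],"twist":[0,0,0],"fingers":0.05},
    {"travel":[0,0,0],"twist":[0,0,0],"fingers":0.05}
  ]
}}

```text
time_s: 14.75
position: [0.5447, 0.0386, 0.1282]
eef_rot: [0.002, 0.437, 0.9, 0.001]
force: [-0.7, -0.3, 5.7]
gripper_width: 0.0127
```

>>> {"method": "apply_moves", "body": {
  "targets": [
    {"travel":[5,4,0],"twist":[0,0,-1],"fingers":0.05},
    {"travel":[11,7,0],"twist":[0,0,-2.1],"fingers":0.05},
    {"travel":[17,10,0],"twist":[0,0,-3.1],"fingers":0.05},
    {"travel":[23,12,0],"twist":[0,0,-4.2],"fingers":0.05},
    {"travel":[28,13.5,0],"twist":[0,0,-5.1],"fingers":0.05}
  ]
}}

```text
time_s: 15.17
position: [0.5737, 0.0522, 0.1283]
eef_rot: [0.002, 0.626, 0.78, 0.001]
force: [0.8, -0.9, 3.9]
gripper_width: 0.0125
```

>>> {"method": "apply_moves", "body": {
  "targets": [
    {"travel":[2,0.5,0],"twist":[0,0,-0.2],"fingers":0.05},
    {"travel":[4,1,0],"twist":[0,0,-0.2],"fingers":0.05},
    {"travel":[4,1,0],"twist":[0,0,-0.2],"fingers":0.05}
  ]
}}

```text
time_s: 15.42
position: [0.5743, 0.0523, 0.1282]
eef_rot: [-0.001, 0.63, 0.776, -0.002]
force: [-6.3, -2.6, 11.8]
gripper_width: 0.0128
```

>>> {"method": "apply_moves", "body": {
  "targets": [
    {"travel":[2,0.5,0],"twist":[0,0,0],"fingers":0.05},
    {"travel":[4,1,0],"twist":[0,0,0],"fingers":0.05},
    {"travel":[4,1,0],"twist":[0,0,0],"fingers":0.05}
  ]
}}

```text
time_s: 15.67
position: [0.5746, 0.0524, 0.1281]
eef_rot: [-0.004, 0.63, 0.776, -0.004]
force: [-15.3, -4.4, 18.2]
gripper_width: 0.0127
```

>>> {"method": "apply_moves", "body": {
  "targets": [
    {"travel":[-4,-1,0],"twist":[0,0,0],"fingers":0.05},
    {"travel":[-8,-2,0],"twist":[0,0,0],"fingers":0.2},
    {"travel":[-8,-2,0],"twist":[0,0,0],"fingers":0.5},
    {"travel":[-8,-2,0],"twist":[0,0,0],"fingers":0.5},
    {"travel":[-8,-2,0],"twist":[0,0,0],"fingers":0.5}
  ]
}}

```text
time_s: 16.08
position: [0.5716, 0.0532, 0.1261]
eef_rot: [-0.0, 0.631, 0.776, 0.0]
force: [-0.9, 0.0, -0.3]
gripper_width: 0.0426
```

>>> {"method": "apply_moves", "body": {
  "targets": [
    {"travel":[0,0,20],"twist":[0,0,0],"fingers":0.5},
    {"travel":[0,0,50],"twist":[0,0,0],"fingers":0.5},
    {"travel":[0,0,80],"twist":[0,0,0],"fingers":0.5},
    {"travel":[0,0,80],"twist":[0,0,0],"fingers":0.5},
    {"travel":[0,0,80],"twist":[0,0,0],"fingers":0.5}
  ]
}}

```text
time_s: 16.5
position: [0.5732, 0.0528, 0.2083]
eef_rot: [0.002, 0.631, 0.776, 0.002]
force: [0.3, -0.1, -0.1]
gripper_width: 0.0428
```

>>> {"method": "apply_moves", "body": {
  "targets": [
    {"travel":[-13,27,0],"twist":[0,0,1.3],"fingers":0.5},
    {"travel":[-27,55,0],"twist":[0,0,2.6],"fingers":0.5},
    {"travel":[-40,82,0],"twist":[0,0,3.8],"fingers":0.5},
    {"travel":[-54,110,0],"twist":[0,0,5.1],"fingers":0.5},
    {"travel":[-67,137,0],"twist":[0,0,6.4],"fingers":0.5}
  ]
}}

```text
time_s: 16.92
position: [0.5026, 0.1911, 0.2046]
eef_rot: [-0.001, 0.39, 0.921, -0.001]
force: [0.1, 0.2, -0.1]
gripper_width: 0.0427
```

>>> {"method": "apply_moves", "body": {
  "targets": [
    {"travel":[0,0,0],"twist":[0,0,0],"fingers":0.5},
    {"travel":[0,0,0],"twist":[0,0,0],"fingers":0.5},
    {"travel":[0,0,0],"twist":[0,0,0],"fingers":0.5}
  ]
}}

```text
time_s: 17.17
position: [0.5042, 0.1889, 0.2051]
eef_rot: [-0.0, 0.393, 0.92, -0.001]
force: [0.5, -0.4, 0.0]
gripper_width: 0.0428
```

```bash
python3 - <<'E'
from h import *
T,K,s=wcam();cv2.imwrite("pics/w3.png",cv2.cvtColor(grab_frame("wrist"),cv2.COLOR_RGB2BGR))
print(s['position'],s['eef_rot'].round(4))
for k,X in dict(hubL=(.5555,.138,.134),tipL=(.488,.208,.13)).items(): print(k,wproj(X,T,K))
E
```

```text
[0.50419243 0.18886604 0.20514691] [-3.000e-04  3.931e-01  9.195e-01 -1.200e-03]
hubL [319. 366.]
tipL [318. 218.]
```

View pics/w3.png

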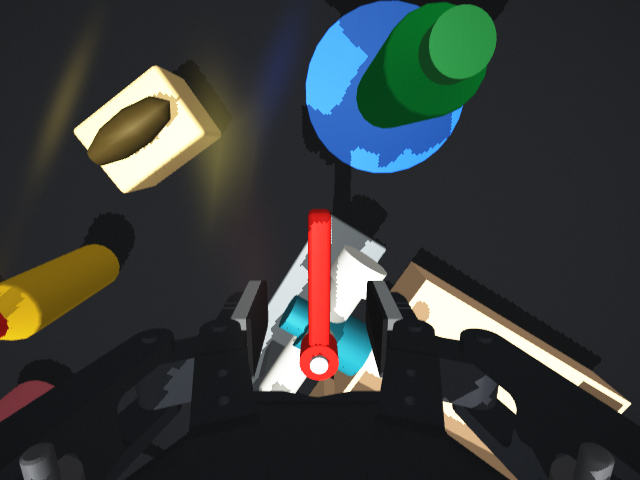

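Aligned (hub at (319,365), tip at (319,215)). The bottle is clear on the mat. I'll grip and shut the left valve.

>>> {"method": "apply_moves", "body": {
  "targets": [
    {"travel":[0,0,-25],"twist":[0,0,0],"fingers":0.5},
    {"travel":[0,0,-55],"twist":[0,0,0],"fingers":0.5},
    {"travel":[0,0,-75],"twist":[0,0,0],"fingers":0.5},
    {"travel":[0,0,-80],"twist":[0,0,0],"fingers":0.5},
    {"travel":[0,0,-80],"twist":[0,0,0],"fingers":0.5}
  ]
}}

```text
time_s: 17.63
position: [0.5036, 0.1876, 0.1244]
eef_rot: [-0.001, 0.394, 0.919, -0.002]
force: [0.9, -0.2, -0.2]
gripper_width: 0.0425
```

>>> {"method": "apply_moves", "body": {
  "targets": [
    {"travel":[0,0,0],"twist":[0,0,0],"fingers":0.05},
    {"travel":[0,0,0],"twist":[0,0,0],"fingers":0.05},
    {"travel":[0,0,0],"twist":[0,0,0],"fingers":0.05},
    {"travel":[0,0,0],"twist":[0,0,0],"fingers":0.05},
    {"travel":[0,0,0],"twist":[0,0,0],"fingers":0.05}
  ]
}}

```text
time_s: 18.05
position: [0.5059, 0.1896, 0.1282]
eef_rot: [0.001, 0.393, 0.92, 0.001]
force: [-0.5, -1.5, 6.7]
gripper_width: 0.0128
```

>>> {"method": "apply_moves", "body": {
  "targets": [
    {"travel":[6,5,0],"twist":[0,0,-1.3],"fingers":0.05},
    {"travel":[13,10,0],"twist":[0,0,-2.6],"fingers":0.05},
    {"travel":[20,13.5,0],"twist":[0,0,-3.8],"fingers":0.05},
    {"travel":[27,16.5,0],"twist":[0,0,-5.1],"fingers":0.05},
    {"travel":[33,18.5,0],"twist":[0,0,-6.2],"fingers":0.05}
  ]
}}

```text
time_s: 18.47
position: [0.5398, 0.2076, 0.1282]
eef_rot: [0.002, 0.626, 0.78, 0.001]
force: [1.4, -2.1, 4.6]
gripper_width: 0.0128
```

>>> {"method": "apply_moves", "body": {
  "targets": [
    {"travel":[2,0.5,0],"twist":[0,0,-0.2],"fingers":0.05},
    {"travel":[4,1,0],"twist":[0,0,-0.2],"fingers":0.05},
    {"travel":[4,1,0],"twist":[0,0,-0.2],"fingers":0.05}
  ]
}}

```text
time_s: 18.72
position: [0.5405, 0.2078, 0.1281]
eef_rot: [-0.0, 0.63, 0.776, -0.002]
force: [-6.9, -3.7, 11.2]
gripper_width: 0.0126
```

>>> {"method": "apply_moves", "body": {
  "targets": [
    {"travel":[2,0.5,0],"twist":[0,0,0],"fingers":0.05},
    {"travel":[4,1,0],"twist":[0,0,0],"fingers":0.05},
    {"travel":[4,1,0],"twist":[0,0,0],"fingers":0.05}
  ]
}}

```text
time_s: 18.97
position: [0.5408, 0.2079, 0.128]
eef_rot: [-0.003, 0.63, 0.776, -0.005]
force: [-14.6, -5.6, 17.9]
gripper_width: 0.0127
```

At the stop (102°). I'll release, rise and check everything.

>>> {"method": "apply_moves", "body": {
  "targets": [
    {"travel":[-4,-1,0],"twist":[0,0,0],"fingers":0.05},
    {"travel":[-8,-2,0],"twist":[0,0,0],"fingers":0.2},
    {"travel":[-8,-2,0],"twist":[0,0,0],"fingers":0.5},
    {"travel":[-8,-2,0],"twist":[0,0,0],"fingers":0.5},
    {"travel":[-8,-2,0],"twist":[0,0,0],"fingers":0.5}
  ]
}}

```text
time_s: 19.38
position: [0.5374, 0.2086, 0.126]
eef_rot: [-0.0, 0.631, 0.776, -0.0]
force: [-0.0, 0.6, 0.2]
gripper_width: 0.0428
```

>>> {"method": "apply_moves", "body": {
  "targets": [
    {"travel":[0,0,20],"twist":[0,0,0],"fingers":0.5},
    {"travel":[0,0,50],"twist":[0,0,0],"fingers":0.5},
    {"travel":[0,0,90],"twist":[0,0,0],"fingers":0.5},
    {"travel":[0,0,130],"twist":[0,0,0],"fingers":0.5},
    {"travel":[0,0,160],"twist":[0,0,0],"fingers":0.5}
  ]
}}

```text
time_s: 19.8
position: [0.5383, 0.2085, 0.2895]
eef_rot: [0.001, 0.631, 0.776, 0.002]
force: [0.2, 0.8, 0.4]
gripper_width: 0.0423
```

>>> {"method": "apply_moves", "body": {
  "targets": [
    {"travel":[-30,0,20],"twist":[0,0,0],"fingers":0.5},
    {"travel":[-65,0,40],"twist":[0,0,0],"fingers":0.5},
    {"travel":[-100,0,50],"twist":[0,0,0],"fingers":0.5},
    {"travel":[-100,0,50],"twist":[0,0,0],"fingers":0.5},
    {"travel":[-100,0,50],"twist":[0,0,0],"fingers":0.5}
  ]
}}

```text
time_s: 20.22
position: [0.4367, 0.2092, 0.3374]
eef_rot: [-0.0, 0.63, 0.777, 0.002]
force: [0.3, 0.4, 0.2]
gripper_width: 0.0428
```

```bash
python3 - <<'E'
from h import *
cv2.imwrite("pics/fs.png",cv2.cvtColor(grab_frame("scene"),cv2.COLOR_RGB2BGR));cv2.imwrite("pics/fd.png",cv2.cvtColor(grab_frame("side"),cv2.COLOR_RGB2BGR))
a=cv2.imread("pics/fs.png")[160:400,120:440];b=cv2.imread("pics/fd.png")[110:350,170:490]
cv2.imwrite("pics/f.png",cv2.resize(np.hstack([a,b]),(800,300),interpolation=cv2.INTER_AREA))
# bystanders: overlap diff vs start
for n,f in(("scene","fs"),("side","fd")):
    d=cv2.absdiff(cv2.imread(f"pics/{n}0.png"),cv2.imread(f"pics/{f}.png")).max(2)
    for k,X in dict(yellow=(.381,.001,.07),jar=(.431,-.18,.06),block=(.365,.15,.05)).items():
        p=C[n]['K']@(C[n]['R']@np.array(X)+C[n]['t']);u,v=(p[:2]/p[2]).astype(int);print(n,k,u,v,(d[v-25:v+25,u-25:u+25]>40).sum())
E
```

```text
scene yellow 268 217 0
scene jar 213 262 776
scene block 311 198 22
side yellow 266 277 0
side jar 363 321 0
side block 209 250 0
```

View pics/f.png

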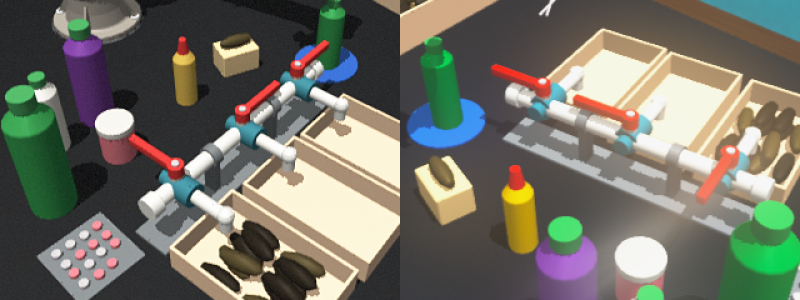

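The final picture shows the right handle in line with its outlet and the other two along the header. The bottle stands on the mat and the bystanders haven't moved. The 776 px jar difference in the scene view is the green bottle being gone from in front of it and the handle having swung there; the side view shows no change.

```bash
python3 -c "
from plant import order;print(order.job_done())"
```

```text
the job is handed in; nothing more can be done
None
```

The job is done and handed in at about 20 s of the 72 s allowed. I got no verdict back.

- **Bottle:** I gripped the smaller green bottle, lifted it clear of the valves and lowered it onto the blue mat. It touched down with about 6 N and stands upright near the mat's centre.
- **Valves:** I then opened the right valve, which feeds the mussel tray, to its stop. After that I shut the middle valve, then the left one. At each stop the handle stopped moving, with about 15–17 N sideways on it. The handle angles I measured were within about 0.5° of the expected stops.
- **Last checks:** The final pictures show the right handle in line with its outlet and the other two along the header pipe. The yellow bottle and block look unmoved in both views.
- **One check that disagreed:** The scene view showed a large pixel change around the jar. I put this down to the bottle leaving and the handle swinging there, because the side view showed no change at the jar.

The force sensor also read up to about 18 N upward while the handles were gripped. That is well under the wrist limit.

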